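Book in a tuned front spring and hold the clip open on its record card

TASK

This front spring is tuned, so book it in: lay the spring on its brass saddle in the open upper drawer of the grey parts chest, without dropping it, and slide the drawer fully shut. Then pick up the large spring clip by its two handles, squeeze it open, and bring its gaping jaws around either upright side edge of the record card that stands on the chest, so that the edge is well inside the jaws but nothing of the clip touches the card or the chest. Finish there, still holding the clip wide open in the air so that I can tuck the test slip in, and leave everything else on the counter where it is.

Things in the scene. Friction and masses are not known exactly. Their poses are not given: they have to be found in the camera images.
- spring_center (a point): Front spring on its saddle, loose: a brass block 24 mm long (x), 16 mm wide (y) and 14 mm high; from its top a blued strip 10 mm wide runs on along +x, rising a little, to 46 mm from the block's centre and 24 mm above the counter. 30 to 60 g. The point is the block's centre, 7 mm above its underside; z up. Grasp the block across its 16 mm width.
- chest_drawer (a joint): Opening of the chest's upper drawer in m: 0 fully shut, about 0.085 to 0.105 at the start; 0.115 at its stop. It slides with about 1 N of friction and stays where it is left.
- drawer_in (a point): Centre of the inner floor of the upper drawer (travels with it). x points into the chest, y along the drawer's width, z up. Inside 147 mm deep (x), 158 mm wide (y), 30 mm high. Open by d, only d - 4 mm behind the front wall lie in the open, the rest is under the chest's top: the middle of the open part is at x = -0.0735 + (d - 0.004)/2.
- drawer_handle (a point): Middle of the upper drawer's bow handle: a level bar 8 mm thick, 60 mm long (y), standing 16 mm off the drawer's front panel. The point is on the bar's axis, 21 mm below the panel's top edge, 28 mm below the chest's top. Axes as drawer_in: the drawer shuts towards +x. The like handle below belongs to the lower drawer, which is not used.
- chest: Grey steel parts chest, 170 mm deep (x), 180 mm wide (y), 108 mm high, with two drawers in its -x face; too heavy to shift. Origin: centre of its underside; x away from the drawer fronts, y to the left as seen from the drawer fronts, z up.
- card: Record card: a stiff white board 3 mm thick (x), 85 mm wide (y) and 105 mm high (z), standing fixed on the chest's top in a low slotted foot (60 mm wide, 12 mm high, 19 mm thick) 75 mm behind the chest's front face. Origin: middle of its lower edge, on the chest's top; axes as the chest's.
- card_left (a point): Point on the card's left (+y) upright edge, 65 mm above the chest's top and 40 mm below the card's top. Axes as the card's.
- card_right (a point): Point on the card's right (-y) upright edge, 65 mm above the chest's top and 40 mm below the card's top. Axes as the card's.
- clip_grip (a point): Large peg-like spring clip lying on its side, loose, 111 mm long, 26 mm high, 70 g. Point between its two black handles, where to grip, 13 mm above the underside. x: from handles to jaws; y: squeezing line; z up. The pivot's coil (13 mm thick) is 50 mm ahead, the handles end 14 mm behind. They splay as a V: at rest 51 mm over their outsides here, 60 mm at the ends; 24 mm here at full gape.
- clip_mouth (a point): Point midway between the clip's two white nylon jaw pads (14 mm long), 90 mm ahead of clip_grip on the clip's centre line, same height, same axes. The tips are 7 mm further on. At full gape the pads are 21 mm apart here. The clear throat from this point back to the pivot's coil is 33 mm deep.
- clip_left (a joint): How far each lever of the clip has turned about the pivot, in rad (both turn alike): 0 shut, 0.26 at the stop (full gape). Squeezing takes about 7 N on each handle at the start and 14 N at full gape; the spring shuts it when let go.
- rule: Bystander: chrome steel rule, 150 x 19 x 2 mm. Origin: centre of its underside.
- pliers: Bystander: nylon-jawed pliers with beech handles, 155 mm long, 60 mm across, 14 mm high, lying flat. Origin near the pivot, jaws to +x.
- grip_cover: Bystander: pink rubber grip cover, a tube 31 mm across and 44 mm high, standing. Origin: centre of its underside.
- post: Bystander: turned brass binding post, 18 mm across and 28 mm high, standing. Origin: centre of its underside.
- dish: Bystander: shallow steel dish, 72 mm across and 20 mm high. Origin: centre of its underside.
- oil: Bystander: small amber oil bottle, 28 mm across and 75 mm high. Origin: centre of its underside.
- pen_stand: Bystander, fixed: black anodised stand, foot 90 x 70 mm, with a slim pen machine held upright in its clip, 126 mm high. Origin: centre of its underside.
There are look-alikes about, which are no part of the job. Leave any red look-alike of the part that bears clip_grip alone.

How it is judged:
By the outcome, as a careful person would: the job done as asked, in the order asked, and still so for the second after the job is handed in, while the arm keeps its last pose, push and grip.
It also fails if it takes over 67 s, if anything falls off the work surface, if the arm or the gripper's body presses on something with over 40 N, if the wrist force passes 120 N, or if a joint passes its speed limit or range.

ROBOT

A 7-joint arm with a two-finger parallel gripper is mounted at the origin on the work surface. World frame = base frame: x ahead of the robot, y to its left, z up, the work surface at z = 0. Lengths are in m, angles in rad, forces in N, time in s.
With the tool pointing down it reaches from about 0.425 to 0.925 m from the base axis. Payload 6.8 kg.
Tool frame: the origin (TCP) lies at the very end of the fingers, on their centre line; the grasp point (between the pads) lies 19 mm behind it; z points along the fingers, y is the line along which they close (so a half turn about z gives the same grasp; the last joint's range is limited). The gripper opens to 85 mm and grips with 20 to 120 N. Pads are 22 mm wide; open, the fingers measure 114 mm over their backs; the gripper's body (76 mm by 85 mm) begins 54 mm behind the grasp point. The pads swing forward as they close: fully open they stand 13 mm farther back than shut.
Start: joints at [-1.215, 0.477, 0.022, 1.555, -0.011, 1.109, -0.083], TCP at [0.302, 0.604, 0.231] pointing down, gripper open.
Joint ranges: [-2.96, 2.96], [-0.34, 2.1], [-1.41, 1.46], [0.24, 2.44], [-1.37, 4.51], [0.17, 1.92], [-2.96, 2.96]. Speed limits (rad/s): [2.39, 2.39, 3.14, 3.14, 3.14, 3.14, 3.14].

INTERFACE

Orientations are given as a unit quaternion [w, x, y, z].
In Python, from station import get_obs, read_camera, hand_in gives the robot as it stands.
- The arm moves only by the tool arm_command, never from a script. Its argument "commands" is one flat list of numbers, 7 for each row, row after row: the shift along the tool's x, y, z in m, then the turn, a rotation vector about the tool's x, y, z in degrees, then the opening, from 0 (shut) to 1 (fully open). In form: [tx, ty, tz, rx, ry, rz, fingers, tx, ty, tz, rx, ry, rz, fingers, ...]. A call has 1 to 8 rows; each row is the pose to reach, as a shift and turn from the pose commanded when the call began, along the tool's axes at that moment; what a row does not reach only later rows make up. A row lasts 1/10 s, in which the tool goes at most 50 mm and 8.59 degrees, less where a joint would pass 70% of its speed; a pose out of reach is approached as far as the arm can. A call with a gripper value outside its range is refused whole. The fingers move at their own pace and stop on an object; "force" is the grip in N (left out, the last holds). Time passes only in rows, so rows that repeat a pose let the fingers close. It gives the time, the measured TCP pose, the force, the opening and the grip force at its end, in the units of the state.
- get_obs(): the state, without advancing time (a new reading comes with each control period).
- read_camera(name): name is "scene" or "side" or "wrist"; returns a dict with "img" (384x512x3 uint8, red, green, blue), "camera_matrix" (3x3 intrinsics, pixels), "pose" (4x4, takes a point from camera to world coordinates). Camera axes: x right, y down, z forward; pixel columns grow to the right and rows downward; lengths in m; the calibration is good to about 2 mm. A picture is of the moment at which its call begins. There is no depth.
- hand_in(): hands the job in; it is judged then, once.
The state is a dict: "t": time; "q": joint angles; "joint_vel": joint speeds; "joint_torque": joint torques, N m; "eef_pos": TCP position; "tool_rot": TCP orientation; "contact_force": force on the tool from outside, world axes, zero at the start; "torque": the same for the moment, N m; "gripper_width": opening from 0.0 (shut) to 1.0 (fully open); "grasp_force": force on a finger pad.
Only numpy, scipy, OpenCV 4.12 (cv2) and the standard library are available. Lean on these libraries where they do the work, as an engineer would, in place of code of your own. Each camera call takes 0.05 s, during which the arm holds its last target. There are 200 camera calls.

## Working session

There is one attempt and no reset: what is moved stays moved. The work goes in short steps, Python scripts to look and compute and a tool call to move; the robot and the scene stay as the last step left them, time stands still between calls to the robot, and variables do not carry over. Pictures are saved under pics/ and viewed, at most 10 in all, crops included, and the job is handed in when it is done.

Besides the shell and the picture viewer there is one more tool, called after "Request:" in YAML: its name, and indented under it one key for each argument. arm_command: Moves the arm, as the interface text tells. Its arguments: {"type":"object","properties":{"commands":{"type":"array","items":{"type":"number"}},"force":{"type":"number"}},"required":["commands"]}

```bash
mkdir -p pics; ls
cat > h.py <<'E'
import numpy as np,cv2
from scipy.spatial.transform import Rotation as R
from station import get_obs, read_camera, hand_in
def snap(n,f,crop=None,s=1):
    c=read_camera(n); im=c["img"][:,:,::-1]
    np.savez("pics/"+f+".npz",K=c["camera_matrix"],T=c["pose"])
    if crop: im=im[crop[1]:crop[3],crop[0]:crop[2]]
    cv2.imwrite("pics/"+f+".png",cv2.resize(im,None,fx=s,fy=s,interpolation=cv2.INTER_CUBIC)); return c
def ray(f,u,v):
    d=np.load("pics/"+f+".npz"); T=d["T"]; r=T[:3,:3]@np.linalg.solve(d["K"],[u,v,1.]); return T[:3,3],r
def atz(f,u,v,z):
    o,r=ray(f,u,v); return o+r*(z-o[2])/r[2]
def proj(f,p):
    d=np.load("pics/"+f+".npz"); q=np.linalg.inv(d["T"])@np.append(p,1); k=d["K"]@q[:3]; return k[:2]/k[2]
def tri(*obs):
    A=np.zeros((3,3));b=np.zeros(3)
    for f,u,v in obs:
        o,r=ray(f,u,v); r/=np.linalg.norm(r); P=np.eye(3)-np.outer(r,r);A+=P;b+=P@o
    return np.linalg.solve(A,b)
def tool():
    o=get_obs(); q=np.array(o["tool_rot"]); return np.array(o["eef_pos"]),R.from_quat(q[[1,2,3,0]]).as_matrix()
def go(p,M=None):
    "shift in mm and rotvec deg in tool axes to reach p,M"
    x,r=tool(); s=r.T@(np.array(p)-x); 
    v=np.zeros(3) if M is None else np.degrees(R.from_matrix(r.T@M).as_rotvec())
    print("shift",s.round(4),"turn",v.round(1))
E
python3 - <<'E'
from h import *
for n in("scene","side"):
    snap(n,n+"0",s=1.56); d=np.load(f"pics/{n}0.npz");print(d["T"].round(3),d["K"].round(1))
print(get_obs())
E
```

```text
pics
[[-0.591  0.425 -0.686  1.186]
 [ 0.807  0.324 -0.494  0.397]
 [ 0.012 -0.845 -0.534  0.638]
 [ 0.     0.     0.     1.   ]] [[346.5   0.  253.4]
 [  0.  346.5 196. ]
 [  0.    0.    1. ]]
[[ 0.973 -0.163  0.163  0.33 ]
 [-0.231 -0.68   0.696 -0.942]
 [-0.002 -0.715 -0.699  1.004]
 [ 0.     0.     0.     1.   ]] [[471.8   0.  259.3]
 [  0.  471.8 194.4]
 [  0.    0.    1. ]]
{'t': 0.1, 'q': array([-1.21509776,  0.47771443,  0.02231397,  1.5563373 , -0.01152329,
        1.10930738, -0.0831396 ]), 'joint_vel': array([-0.00014612, -0.00161059, -0.00036879, -0.00302722,  0.00076881,
        0.0010846 , -0.00156068]), 'joint_torque': array([ 5.17647219e-03, -5.97760391e+01,  1.61399178e+00, -2.81958371e+01,
        1.28871875e-02,  5.02173658e-03, -5.79209683e-06]), 'eef_pos': array([0.30171034, 0.60322441, 0.23043085]), 'tool_rot': array([-1.46740019e-04,  2.29828406e-01,  9.73230821e-01, -8.06428104e-04]), 'contact_force': array([-0.53474495, -0.54441846,  0.01529163]), 'torque': array([ 0.00208306, -0.02056394,  0.02150865]), 'grasp_force': 0.0, 'gripper_width': 1.0019640068185864}
```

View pics/scene0.png

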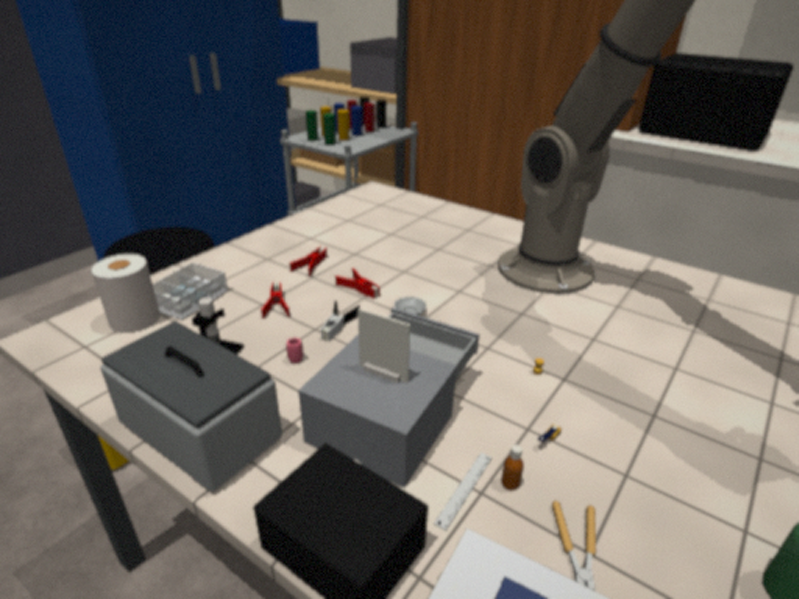

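View pics/side0.png

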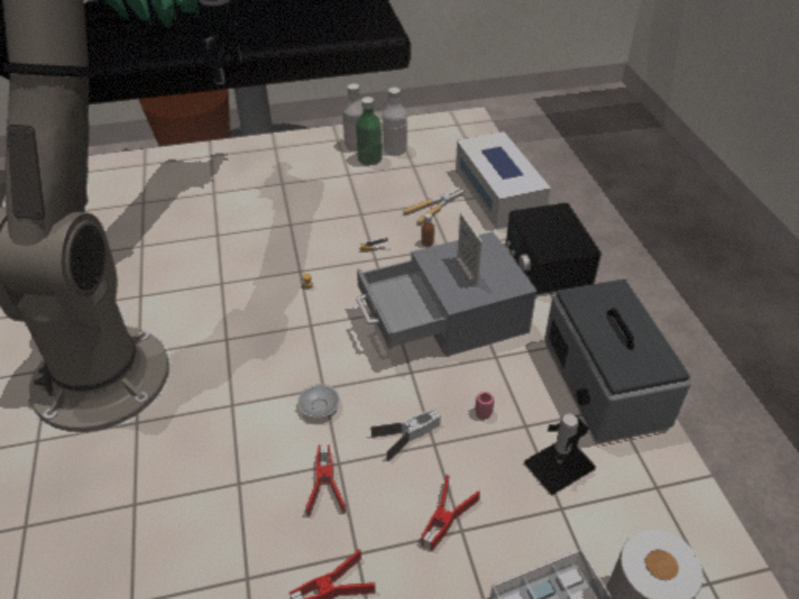

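The side view (800 px wide) shows the spring block at about (366,247) with its strip end at (387,242). The chest's top corners are at (412,252), (494,237), (534,283) and (443,318), and the open drawer's handle is near (368,305). The black-handled clip has handle ends at (372,431) and (389,456) and jaw tips at (439,413). In the scene view the same clip has jaws near (327,333) and handles at (358,310).

Run:
```python
from h import *
s=1.5605
P=lambda n,u,v,z:print(n,u,v,z,atz(n,u/s,v/s,z).round(4))
print("spring");P("side0",365,247,.007);P("side0",387,242,.02);P("scene0",543,440,.007);P("scene0",557,431,.02)
print("chest top");[P("side0",*q,.108) for q in((412,252),(494,237),(534,283),(443,318))]
[P("scene0",*q,.108) for q in((302,391),(407,431),(453,372))]
print("drawer");[P("side0",*q,.101) for q in((358,270),(384,335))];P("side0",357,298,.08);P("side0",374,322,.08)
print("card");P("side0",460,217,.213);P("side0",480,252,.213);P("scene0",360,312,.213);P("scene0",410,322,.213)
print("clip");[P("side0",*q,.013) for q in((372,431),(389,456),(439,413),(415,424))]
[P("scene0",*q,.013) for q in((357,311),(335,305),(325,337))]
print("others");P("side0",427,240,.01);P("side0",485,410,.01);P("side0",318,400,.0);P("side0",307,283,.007)
```

```text
spring
side0 365 247 0.007 [0.5213 0.2346 0.007 ]
side0 387 242 0.02 [0.5667 0.2245 0.02  ]
scene0 543 440 0.007 [0.5541 0.2323 0.007 ]
scene0 557 431 0.02 [0.5358 0.2457 0.02  ]
chest top
side0 412 252 0.108 [0.5849 0.0807 0.108 ]
side0 494 237 0.108 [0.7482 0.087  0.108 ]
side0 534 283 0.108 [ 0.777  -0.0532  0.108 ]
side0 443 318 0.108 [ 0.5951 -0.1     0.108 ]
scene0 302 391 0.108 [ 0.7767 -0.0643  0.108 ]
scene0 407 431 0.108 [0.75   0.1051 0.108 ]
scene0 453 372 0.108 [0.6055 0.0901 0.108 ]
drawer
side0 358 270 0.101 [0.4781 0.0623 0.101 ]
side0 384 335 0.101 [ 0.4901 -0.109   0.101 ]
side0 357 298 0.08 [0.4656 0.0114 0.08  ]
side0 374 322 0.08 [ 0.4833 -0.0551  0.08  ]
card
side0 460 217 0.213 [0.6589 0.0327 0.213 ]
side0 480 252 0.213 [ 0.6644 -0.0653  0.213 ]
scene0 360 312 0.213 [ 0.6845 -0.0271  0.213 ]
scene0 410 322 0.213 [0.662  0.0453 0.213 ]
clip
side0 372 431 0.013 [ 0.4411 -0.2336  0.013 ]
side0 389 456 0.013 [ 0.4578 -0.2872  0.013 ]
side0 439 413 0.013 [ 0.5573 -0.2238  0.013 ]
side0 415 424 0.013 [ 0.5129 -0.2363  0.013 ]
scene0 357 311 0.013 [ 0.4494 -0.2341  0.013 ]
scene0 335 305 0.013 [ 0.4598 -0.2873  0.013 ]
scene0 325 337 0.013 [ 0.5608 -0.2239  0.013 ]
others
side0 427 240 0.01 [0.6528 0.2231 0.01  ]
side0 485 410 0.01 [ 0.6349 -0.2335  0.01  ]
side0 318 400 0.0 [ 0.3651 -0.1392  0.    ]
side0 307 283 0.007 [0.3873 0.1523 0.007 ]
```

Run:
```python
from h import *
c=read_camera("side");im=c["img"][:,:,::-1]
a=cv2.resize(im[140:170,215:275],None,fx=10,fy=10,interpolation=cv2.INTER_CUBIC)
b=cv2.resize(im[245:305,225:295],None,fx=8,fy=8,interpolation=cv2.INTER_CUBIC)
c=np.zeros((600,780,3),np.uint8); c[:300,:600]=a; 
b=cv2.resize(im[255:300,230:290],None,fx=6.6,fy=6.6,interpolation=cv2.INTER_CUBIC)
c[303:600,:b.shape[1]]=b[:297]
np.savez("pics/x.npz")
cv2.imwrite("pics/crop1.png",c)
```

```text
(no output)
```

View pics/crop1.png

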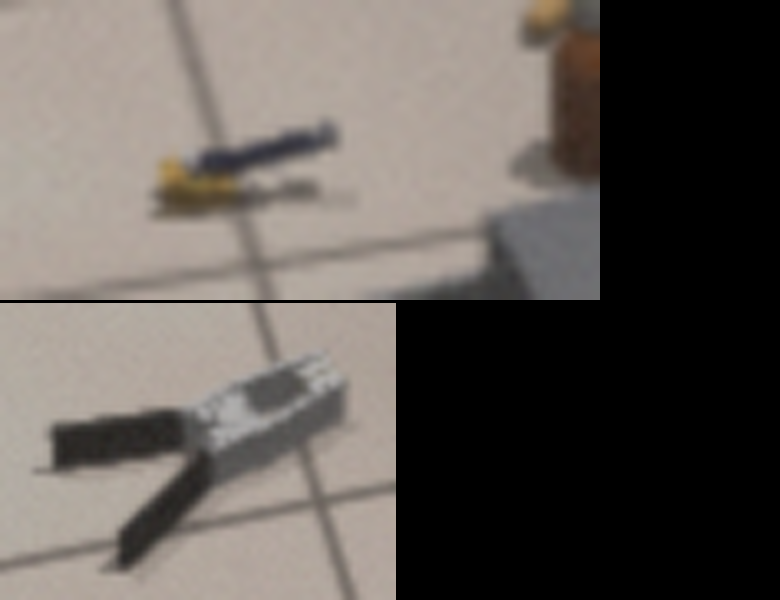

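The crop shows the spring block at side px (234.8,158.2) and the strip tip at (248.5,153.3). The clip lies with its jaws to the upper right and its two black handles to the left. Next I'll fit the chest, the spring and the clip.

Run:
```python
from h import *
from scipy.optimize import least_squares
s=1.5605
def W(x,p): c,n=np.cos(x[2]),np.sin(x[2]); return np.array([x[0]+c*p[0]-n*p[1],x[1]+n*p[0]+c*p[1],p[2]])
H=.108
obs=[("side0",412,252,(-.085,.09,H)),("side0",494,237,(.085,.09,H)),("side0",534,283,(.085,-.09,H)),("side0",443,318,(-.085,-.09,H)),
("scene0",302,391,(.085,-.09,H)),("scene0",407,431,(.085,.09,H)),("scene0",453,372,(-.085,.09,H)),
("side0",460,217,(-.01,.0425,.213)),("side0",480,252,(-.01,-.0425,.213)),("scene0",360,312,(-.01,-.0425,.213)),("scene0",410,322,(-.01,.0425,.213)),
("side0",358,270,('d',.083,.101)),("side0",384,347,('d',-.083,.087))][:12]
def f(x):
    r=[]
    for n,u,v,p in obs:
        if p[0]=='d': p=(-.085-x[3],p[1],p[2])
        r+=list(proj(n,W(x,p))*s-[u,v])
    return r
S=least_squares(f,[.68,0,.14,.09],loss="soft_l1");x=S.x
print(x,np.degrees(x[2]),np.round(S.fun,1))
print("R over", [proj("side0",W(x,(-.085-x[3],y,.101)))*s for y in(-.083,.083)])
a=atz("side0",234.8,158.2,.008);b=atz("scene0",557/s,433/s,.008);t=tri(("side0",234.8,158.2),("scene0",557/s,433/s));e=atz("side0",248.5,153.3,.024)
print("spring",a,b,t,e,np.degrees(np.arctan2(*(e-a)[1::-1])))
p,M=tool();c=read_camera("wrist");print("cam in tool",(M.T@(c["pose"][:3,3]-p)).round(3),(M.T@c["pose"][:3,:3]).round(2),c["camera_matrix"][0])
for p,yaw in ((t,np.arctan2(*(e-a)[1::-1])),):
    cy,sy=np.cos(yaw),np.sin(yaw)
    # tool z down, tool y along block width
    for k in(1,-1):
        xx=np.array([cy,sy,0])*k; M2=np.c_[xx,np.cross([0,0,-1],xx),[0,0,-1]]; go([t[0],t[1],.2],M2)
```

```text
[0.6773848  0.00461557 0.12571603 0.10534945] 7.202997756514558 [ -1.9  -0.6  -1.8  -5.8   2.    8.1   4.5  -2.8  -3.   -4.   -0.5   0.
   4.1  -9.3  -0.3  -4.6  -0.  -10.7  -1.1  -6.1   0.1   0.1  -0.1  -0.3]
R over [array([388.21095407, 330.99491085]), array([357.93217207, 269.71536101])]
spring [0.52405518 0.23318826 0.008     ] [0.52734977 0.24444657 0.008     ] [0.52402286 0.24220936 0.00243948] [0.56923213 0.2282428  0.024     ] -6.247221286849999
cam in tool [ 0.07   0.    -0.143] [[-0.   -0.96 -0.28]
 [ 1.   -0.   -0.  ]
 [ 0.   -0.28  0.96]] [301.77220956   0.         259.57491499]
shift [-0.3603 -0.2236  0.031 ] turn [-0.000e+00  1.000e-01  1.597e+02]
shift [-0.3603 -0.2236  0.031 ] turn [ -0.1  -0.  -20.3]
```

Request:
arm_command:
  commands: [-0.36, -0.224, 0.06, 0, 0, -20, 1, -0.36, -0.224, 0.06, 0, 0, -20, 1, -0.36, -0.224, 0.06, 0, 0, -20, 1, -0.36, -0.224, 0.06, 0, 0, -20, 1, -0.36, -0.224, 0.06, 0, 0, -20, 1, -0.36, -0.224, 0.06, 0, 0, -20, 1, -0.36, -0.224, 0.06, 0, 0, -20, 1, -0.36, -0.224, 0.06, 0, 0, -20, 1]

```text
t: 1.0
eef_pos: [0.5098, 0.2643, 0.1751]
tool_rot: [0.0, 0.057, 0.998, 0.0]
contact_force: [0.5, 0.8, -0.3]
gripper_width: 0.999
grasp_force: 0.0
```

Run:
```python
from h import *
p,M=tool();print(p,M.round(2),get_obs()["t"],get_obs()["q"].round(2))
snap("wrist","w1",s=1.56)
```

```text
[0.50981712 0.26432138 0.17508981] [[-0.99  0.11  0.  ]
 [ 0.11  0.99  0.  ]
 [-0.    0.   -1.  ]] 1.0 [-0.63  0.37  0.05  1.86 -0.02  0.91  0.89]
```

View pics/w1.png

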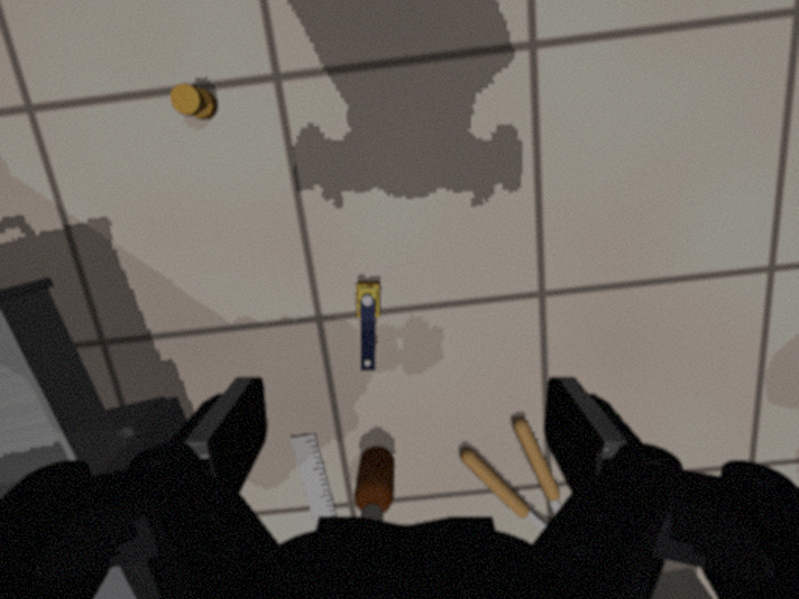

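Wrist px (800 wide): the block's top is at about (368,296) and its strip tip at (368,366). The oil bottle is at (375,480), with the chest drawer at lower left.

Run:
```python
from h import *
s=1.5605
a=atz("w1",368/s,297/s,.013);e=atz("w1",368/s,366/s,.024);oil=atz("w1",377/s,452/s,.0)
y=np.arctan2(*(e-a)[1::-1]); print("blk",a,"tip",e,np.linalg.norm(e-a),np.degrees(y),"oil",oil,atz("w1",375/s,512/s,.075))
print(proj("scene0",a)*s)
xx=-np.array([np.cos(y),np.sin(y),0]); M2=np.c_[xx,np.cross([0,0,-1],xx),[0,0,-1]]
go([a[0],a[1],.10],M2); go([a[0],a[1],.003],M2)
```

```text
blk [0.52350372 0.2374133  0.013     ] tip [0.5686242  0.23199781 0.024     ] 0.046756662291540504 -6.84407456000919 oil [0.65158326 0.22568264 0.        ] [0.64385262 0.22984339 0.075     ]
[554.27508337 427.42437538]
shift [-0.0107 -0.0147  0.0741] turn [-0.3  0.1 -0.4]
shift [-0.0105 -0.0141  0.1711] turn [-0.3  0.1 -0.4]
```

Request:
arm_command:
  commands: [-0.0105, -0.0145, 0.08, 0, 0, 0, 0.5, -0.0105, -0.0145, 0.11, 0, 0, 0, 0.5, -0.0105, -0.0145, 0.11, 0, 0, 0, 0.5, -0.0105, -0.0145, 0.11, 0, 0, 0, 0.5]
  force: 35

```text
t: 1.45
eef_pos: [0.5165, 0.25, 0.0638]
tool_rot: [-0.002, 0.057, 0.998, -0.001]
contact_force: [-0.3, -0.1, 0.1]
gripper_width: 0.497
grasp_force: 0.0
```

Run:
```python
from h import *
a=np.array([.5235,.2374]);y=np.radians(-6.8);xx=-np.array([np.cos(y),np.sin(y),0]); M2=np.c_[xx,np.cross([0,0,-1],xx),[0,0,-1]]
go([a[0],a[1],.003],M2)
```

```text
shift [-0.0086 -0.0115  0.0608] turn [-0.2 -0.2  0.2]
```

Request:
arm_command:
  commands: [-0.0085, -0.0115, 0.03, 0, 0, 0, 0.5, -0.0085, -0.0115, 0.06, 0, 0, 0, 0.5, -0.0085, -0.0115, 0.06, 0, 0, 0, 0.5, -0.0085, -0.0115, 0.06, 0, 0, 0, 0.5]

```text
t: 1.85
eef_pos: [0.5258, 0.2396, 0.0072]
tool_rot: [0.001, 0.057, 0.998, 0.001]
contact_force: [0.3, 0.2, 1.2]
gripper_width: 0.501
grasp_force: 0.0
```

Run:
```python
from h import *
a=np.array([.5235,.2374]);y=np.radians(-6.8);xx=-np.array([np.cos(y),np.sin(y),0]); M2=np.c_[xx,np.cross([0,0,-1],xx),[0,0,-1]]
go([a[0],a[1],.003],M2)
```

```text
shift [ 0.002  -0.0025  0.0042] turn [0.1 0.1 0.3]
```

Request:
arm_command:
  commands: [0.002, -0.0025, 0.003, 0, 0, 0, 0.5, 0.002, -0.0025, 0.003, 0, 0, 0, 0.5, 0.002, -0.0025, 0.003, 0, 0, 0, 0.0, 0.002, -0.0025, 0.003, 0, 0, 0, 0.0, 0.002, -0.0025, 0.003, 0, 0, 0, 0.0, 0.002, -0.0025, 0.003, 0, 0, 0, 0.0, 0.002, -0.0025, 0.003, 0, 0, 0, 0.0, 0.002, -0.0025, 0.003, 0, 0, 0, 0.0]
  force: 35

```text
t: 2.65
eef_pos: [0.5231, 0.2362, 0.0032]
tool_rot: [0.0, 0.057, 0.998, 0.0]
contact_force: [-1.7, -0.0, 5.8]
gripper_width: 0.173
grasp_force: 35.1
```

Request:
arm_command:
  commands: [0, 0, -0.05, 0, 0, 0, 0, 0, 0, -0.1, 0, 0, 0, 0, 0, 0, -0.15, 0, 0, -8, 0, 0.0, -0.05, -0.2, 0, 0, -14, 0, 0.0, -0.1, -0.25, 0, 0, -14, 0, 0.0, -0.15, -0.27, 0, 0, -14, 0, 0.0, -0.2, -0.27, 0, 0, -14, 0, 0.01, -0.24, -0.27, 0, 0, -14, 0]

```text
t: 3.45
eef_pos: [0.493, 0.0257, 0.2705]
tool_rot: [0.002, -0.065, 0.998, 0.0]
contact_force: [0.9, -0.7, -0.5]
gripper_width: 0.176
grasp_force: 34.4
```

Run:
```python
from h import *
snap("wrist","w2",s=1.56)
p,M=tool();print(p,M.round(3),get_obs()["t"],get_obs()["gripper_width"])
```

```text
[0.49064814 0.01598909 0.27060953] [[-0.993 -0.119  0.002]
 [-0.119  0.993 -0.004]
 [-0.001 -0.004 -1.   ]] 3.5 0.17238536805973137
```

View pics/w2.png

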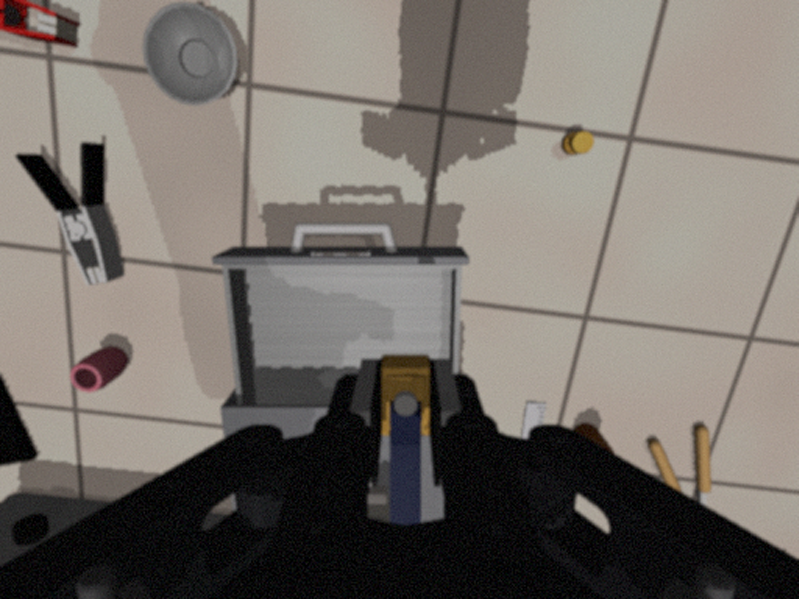

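The wrist view shows the drawer's panel top edge from (213,260) to (468,258), its handle bar from (297,230) to (392,230), and the chest's front right corner at (223,406). The spring is held level. The clip's handle ends are at (30,156) and (92,146), its pivot near (85,215) and its jaw tips at (98,280). The dish is at (192,52) and the grip cover at (92,372).

Run:
```python
from h import *
s=1.5605
P=lambda n,u,v,z:(atz(n,u/s,v/s,z))
L=P("w2",213,260,.101);Rr=P("w2",468,258,.101);print("panel",L,Rr,np.linalg.norm(L-Rr))
h1=P("w2",297,231,.08);h2=P("w2",392,231,.08);print("handle",h1,h2,(h1+h2)/2)
c=P("w2",223,406,.108);print("chest corner",c)
w1=P("w2",230,270,.101);w2=P("w2",460,266,.101);print("walls",w1,w2)
v=(Rr-L);yaw=np.arctan2(-v[0],v[1]);print("yaw",np.degrees(yaw)); 
v=h2-h1;print("yaw h",np.degrees(np.arctan2(-v[0],v[1])))
X=np.array([np.cos(yaw),np.sin(yaw),0]);m=(L+Rr)/2
print("d~",(c-m)@X, "lat",np.cross(X,c-m)[2])
for q in((30,156),(92,146),(98,280),(68,208)):print("clip",P("w2",*q,.024))
for q in((192,97),(192,5),):print("dish",P("w2",*q,.01))
print("blk in hand tool", )
p,M=tool()
b=P("w2",405,372,p[2]-.0+.008)
print("blockguess",M.T@(b-p))
```

```text
panel [ 0.50318182 -0.10401366  0.101     ] [0.47977748 0.06616657 0.101     ] 0.171782056158308
handle [ 0.47994965 -0.05352566  0.08      ] [0.47133683 0.01305636 0.08      ] [ 0.47564324 -0.02023465  0.08      ]
chest corner [ 0.60851878 -0.09262479  0.108     ]
walls [ 0.50864162 -0.09248074  0.101     ] [0.48589267 0.06171286 0.101     ]
yaw 7.830582273680103
yaw h 7.370648957952537
d~ 0.10590639170230001 lat -0.08895992189582126
clip [ 0.45728478 -0.27846618  0.024     ]
clip [ 0.4433659  -0.22939287  0.024     ]
clip [ 0.55283816 -0.23059807  0.024     ]
clip [ 0.49466355 -0.25157581  0.024     ]
dish [ 0.3964476 -0.1575192  0.01     ]
dish [ 0.33179679 -0.15762117  0.01      ]
blk in hand tool
blockguess [ 0.00378789  0.00891166 -0.00803729]
```

Run:
```python
from h import *
y=np.radians(7.5);xx=-np.array([np.cos(y),np.sin(y),0]); M2=np.c_[xx,np.cross([0,0,-1],xx),[0,0,-1]]
print(tool()[0])
go([.529,-.014,.12],M2)
```

```text
[0.49064814 0.01598909 0.27060953]
shift [-0.0343 -0.0338  0.1508] turn [-0.2  0.1 -0.7]
```

Request:
arm_command:
  commands: [-0.034, -0.02, 0.05, 0, 0, -0.7, 0, -0.034, -0.02, 0.1, 0, 0, -0.7, 0, -0.034, -0.02, 0.14, 0, 0, -0.7, 0, -0.034, -0.02, 0.14, 0, 0, -0.7, 0, -0.034, -0.02, 0.14, 0, 0, -0.7, 0]

```text
t: 4.0
eef_pos: [0.5282, 0.012, 0.1287]
tool_rot: [-0.001, -0.071, 0.997, -0.0]
contact_force: [0.6, -0.4, 0.1]
gripper_width: 0.175
grasp_force: 34.4
```

Run:
```python
from h import *
y=np.radians(7.5);xx=-np.array([np.cos(y),np.sin(y),0]); M2=np.c_[xx,np.cross([0,0,-1],xx),[0,0,-1]]
print(tool()[0])
go([.529,-.014,.075],M2)
```

```text
[0.52822222 0.01196678 0.12866125]
shift [ 0.0028 -0.0258  0.0537] turn [ 0.  -0.1  0.6]
```

Request:
arm_command:
  commands: [0.003, -0.026, 0.0, 0, 0, 0, 0, 0.003, -0.026, 0.025, 0, 0, 0, 0, 0.003, -0.026, 0.04, 0, 0, 0, 0, 0.003, -0.026, 0.046, 0, 0, 0, 0, 0.003, -0.026, 0.05, 0, 0, 0, 0, 0.003, -0.026, 0.05, 0, 0, 0, 0]

```text
t: 4.6
eef_pos: [0.5303, -0.014, 0.0798]
tool_rot: [0.001, -0.071, 0.997, 0.0]
contact_force: [-0.6, -0.2, 0.1]
gripper_width: 0.174
grasp_force: 34.5
```

Request:
arm_command:
  commands: [0, 0, 0.002, 0, 0, 0, 0, 0, 0, 0.004, 0, 0, 0, 0, 0, 0, 0.005, 0, 0, 0, 0, 0, 0, 0.005, 0, 0, 0, 0]

```text
t: 5.0
eef_pos: [0.5293, -0.0143, 0.0734]
tool_rot: [-0.0, -0.071, 0.997, 0.0]
contact_force: [-0.6, -0.2, -0.9]
gripper_width: 0.171
grasp_force: 34.5
```

Request:
arm_command:
  commands: [0, 0, 0.0015, 0, 0, 0, 0, 0, 0, 0.003, 0, 0, 0, 0, 0, 0, 0.003, 0, 0, 0, 0]

```text
t: 5.3
eef_pos: [0.5292, -0.0144, 0.0702]
tool_rot: [-0.0, -0.071, 0.997, -0.0]
contact_force: [0.4, 0.3, -0.4]
gripper_width: 0.174
grasp_force: 34.5
```

Request:
arm_command:
  commands: [0, 0, 0.001, 0, 0, 0, 0, 0, 0, 0.002, 0, 0, 0, 0, 0, 0, 0.003, 0, 0, 0, 0, 0, 0, 0.003, 0, 0, 0, 0]

```text
t: 5.7
eef_pos: [0.5293, -0.0143, 0.0673]
tool_rot: [-0.0, -0.071, 0.997, 0.0]
contact_force: [-0.3, 0.0, 0.2]
gripper_width: 0.177
grasp_force: 34.5
```

Request:
arm_command:
  commands: [0, 0, 0.001, 0, 0, 0, 0, 0, 0, 0.002, 0, 0, 0, 0, 0, 0, 0.003, 0, 0, 0, 0, 0, 0, 0.003, 0, 0, 0, 0]

```text
t: 6.1
eef_pos: [0.5327, -0.0139, 0.067]
tool_rot: [0.003, -0.071, 0.997, 0.0]
contact_force: [0.3, 0.9, 16.0]
gripper_width: 0.175
grasp_force: 36.4
```

Request:
arm_command:
  commands: [0, 0, -0.0025, 0, 0, 0, 0, 0, 0, -0.0025, 0, 0, 0, 0, 0, 0, -0.0025, 0, 0, 0, 0.3, 0, 0, -0.0025, 0, 0, 0, 0.4, 0, 0, -0.0025, 0, 0, 0, 0.4, 0, 0, -0.01, 0, 0, 0, 0.4, 0, 0, -0.04, 0, 0, 0, 0.4, 0, 0, -0.08, 0, 0, 0, 0.4]

```text
t: 6.9
eef_pos: [0.5279, -0.0144, 0.1442]
tool_rot: [-0.002, -0.071, 0.997, -0.0]
contact_force: [0.4, 0.1, 0.6]
gripper_width: 0.4
grasp_force: 0.0
```

Request:
arm_command:
  commands: [0, 0, -0.04, 0, 0, 0, 0.2, 0.05, 0, -0.04, 0, 0, 0, 0, 0.088, 0, -0.03, 0, 0, 0, 0, 0.088, 0, -0.03, 0, 0, 0, 0, 0.088, 0, -0.03, 0, 0, 0, 0]

```text
t: 7.4
eef_pos: [0.4419, -0.0269, 0.175]
tool_rot: [0.0, -0.071, 0.997, 0.0]
contact_force: [-0.8, -1.1, -0.5]
gripper_width: -0.001
grasp_force: 0.0
```

Run:
```python
from h import *
snap("wrist","w3",s=1.56)
p,M=tool();print(p,get_obs()["t"],get_obs()["gripper_width"])
y=np.radians(7.5);xx=-np.array([np.cos(y),np.sin(y),0]); M2=np.c_[xx,np.cross([0,0,-1],xx),[0,0,-1]]
go(np.array([.4756,-.0202,.071])+.032*xx,M2)
```

```text
[ 0.44316126 -0.02660234  0.1752046 ] 7.45 0.0012331547803209714
shift [-0.0008  0.0021  0.1042] turn [0.  0.1 0.6]
```

View pics/w3.png

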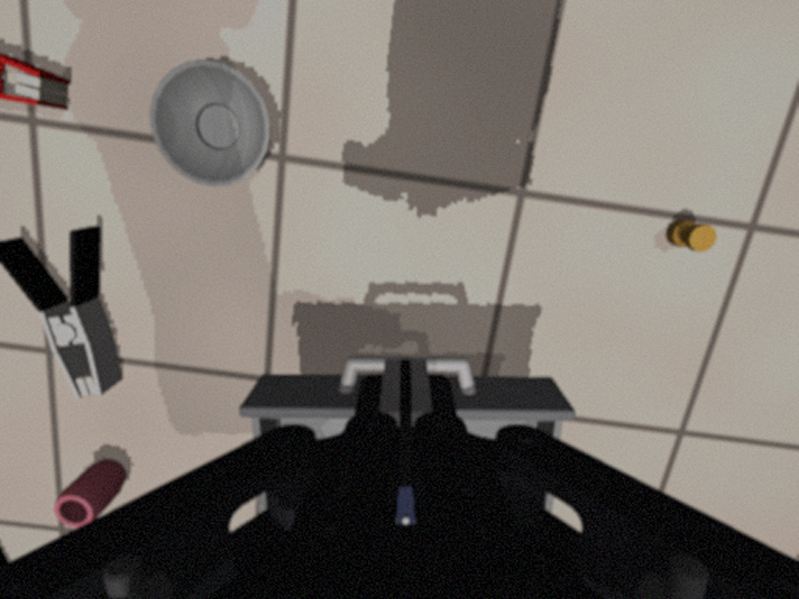

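The wrist view shows the drawer with its handle bar from (345,368) to (470,368). Through the gripper's gap the blue strip's tip shows at (405,520).

Run:
```python
from h import *
s=1.5605
print(atz("w3",408/s,365/s,.08),"tip",atz("w3",405/s,521/s,.088))
for q in((18,240),(85,229),(72,398),(121,378),(62,300)):print("clip",atz("w3",q[0]/s,q[1]/s,.026))
```

```text
[ 0.47770025 -0.02063123  0.08      ] tip [ 0.57290539 -0.00885335  0.088     ]
clip [ 0.4520014  -0.26923334  0.026     ]
clip [ 0.43922154 -0.2275818   0.026     ]
clip [ 0.55822534 -0.24201205  0.026     ]
clip [ 0.53826535 -0.20825398  0.026     ]
clip [ 0.48777762 -0.24449395  0.026     ]
```

Request:
arm_command:
  commands: [-0.001, 0.002, 0.04, 0, 0, 0.5, 0, -0.001, 0.002, 0.08, 0, 0, 0.5, 0, -0.001, 0.002, 0.104, 0, 0, 0.5, 0, -0.001, 0.002, 0.104, 0, 0, 0.5, 0, -0.01, 0.002, 0.104, 0, 0, 0.5, 0, -0.02, 0.002, 0.104, 0, 0, 0.5, 0, -0.03, 0.002, 0.104, 0, 0, 0.5, 0, -0.04, 0.002, 0.104, 0, 0, 0.5, 0]

```text
t: 8.25
eef_pos: [0.4835, -0.019, 0.0715]
tool_rot: [0.001, -0.066, 0.998, 0.0]
contact_force: [-1.3, -0.8, 0.2]
gripper_width: 0.002
grasp_force: 0.7
```

Request:
arm_command:
  commands: [-0.01, 0, 0, 0, 0, 0, 0, -0.02, 0, 0, 0, 0, 0, 0, -0.03, 0, 0, 0, 0, 0, 0, -0.04, 0, 0, 0, 0, 0, 0, -0.05, 0, 0, 0, 0, 0, 0, -0.06, 0, 0, 0, 0, 0, 0, -0.066, 0, 0, 0, 0, 0, 0, -0.07, 0, 0, 0, 0, 0, 0]

```text
t: 9.05
eef_pos: [0.5516, -0.0097, 0.0704]
tool_rot: [0.0, -0.067, 0.998, 0.0]
contact_force: [-1.1, -0.4, 0.7]
gripper_width: 0.0
grasp_force: 0.6
```

Request:
arm_command:
  commands: [-0.004, 0, 0, 0, 0, 0, 0, -0.008, 0, 0, 0, 0, 0, 0, -0.012, 0, 0, 0, 0, 0, 0, -0.014, 0, 0, 0, 0, 0, 0, -0.016, 0, 0, 0, 0, 0, 0, -0.016, 0, 0, 0, 0, 0, 0]

```text
t: 9.65
eef_pos: [0.5602, -0.0087, 0.0694]
tool_rot: [-0.007, -0.066, 0.998, -0.0]
contact_force: [-17.7, -1.3, 14.3]
gripper_width: -0.002
grasp_force: 9.0
```

Request:
arm_command:
  commands: [0.03, 0, 0, 0, 0, 0, 0, 0.06, 0, 0, 0, 0, 0, 0, 0.06, 0, -0.05, 0, 0, 0, 0, 0.06, 0, -0.1, 0, 0, 8, 0, 0.06, 0, -0.14, 0, 0, 16, 0.3, 0.06, -0.04, -0.14, 0, 0, 24, 1, 0.06, -0.08, -0.14, 0, 0, 32, 1, 0.06, -0.12, -0.14, 0, 0, 40, 1]

```text
t: 10.45
eef_pos: [0.524, -0.1357, 0.2114]
tool_rot: [0.001, 0.281, 0.96, 0.0]
contact_force: [0.6, -0.6, 0.3]
gripper_width: 0.68
grasp_force: 0.0
```

Run:
```python
from h import *
y=np.radians(17);xx=np.array([np.cos(y),np.sin(y),0]); M2=np.c_[xx,np.cross([0,0,-1],xx),[0,0,-1]]
print(tool()[0],get_obs()["q"].round(2));go([.466,-.256,.2],M2)
```

```text
[ 0.52402436 -0.13569836  0.21140982] [-0.13  0.28  0.32  1.92 -0.11  0.96  1.25]
shift [-0.016  -0.1326  0.0113] turn [  0.2  -0.  130.4]
```

Request:
arm_command:
  commands: [-0.016, -0.03, 0, 0, 0, 8.5, 1, -0.016, -0.06, 0, 0, 0, 17, 1, -0.016, -0.1, 0, 0, 0, 25.5, 1, -0.016, -0.13, 0, 0, 0, 34, 1, -0.016, -0.13, 0, 0, 0, 42.5, 1, -0.016, -0.13, 0, 0, 0, 51, 1, -0.016, -0.13, 0, 0, 0, 59.5, 1, -0.016, -0.13, 0, 0, 0, 68, 1]

```text
t: 11.25
eef_pos: [0.4675, -0.2531, 0.2107]
tool_rot: [0.0, 0.77, 0.638, 0.0]
contact_force: [-0.2, 0.1, 0.5]
gripper_width: 1.001
grasp_force: 0.0
```

Run:
```python
from h import *
y=np.radians(17);xx=np.array([np.cos(y),np.sin(y),0]); M2=np.c_[xx,np.cross([0,0,-1],xx),[0,0,-1]]
print(tool()[0],get_obs()["q"].round(2));go([.466,-.256,.2],M2)
```

```text
[ 0.46748142 -0.25312622  0.21067592] [-0.12  0.3   0.61  1.95 -0.21  0.95  0.4 ]
shift [-0.0031 -0.0009  0.0107] turn [ 0.1 -0.  62.3]
```

Request:
arm_command:
  commands: [-0.003, 0, 0, 0, 0, 8.5, 1, -0.003, 0, 0, 0, 0, 17, 1, -0.003, 0, 0, 0, 0, 25.5, 1, -0.003, 0, 0, 0, 0, 34, 1, -0.003, 0, 0, 0, 0, 42.5, 1, -0.003, 0, 0, 0, 0, 51, 1, -0.003, 0, 0, 0, 0, 59.5, 1, -0.003, 0, 0, 0, 0, 62, 1]

```text
t: 12.05
eef_pos: [0.467, -0.2558, 0.2106]
tool_rot: [0.0, 0.989, 0.151, 0.0]
contact_force: [0.3, -0.1, 1.2]
gripper_width: 1.001
grasp_force: 0.0
```

Run:
```python
from h import *
snap("wrist","w4",s=1.56)
y=np.radians(17);xx=np.array([np.cos(y),np.sin(y),0]); M2=np.c_[xx,np.cross([0,0,-1],xx),[0,0,-1]]
print(tool()[0],get_obs()["q"].round(2));go([.466,-.256,.2],M2)
```

```text
[ 0.46707989 -0.25584332  0.21054929] [-0.3   0.35  0.86  1.96 -0.32  0.97 -0.55]
shift [-0.0011 -0.0002  0.0105] turn [ 0.  -0.   0.4]
```

View pics/w4.png

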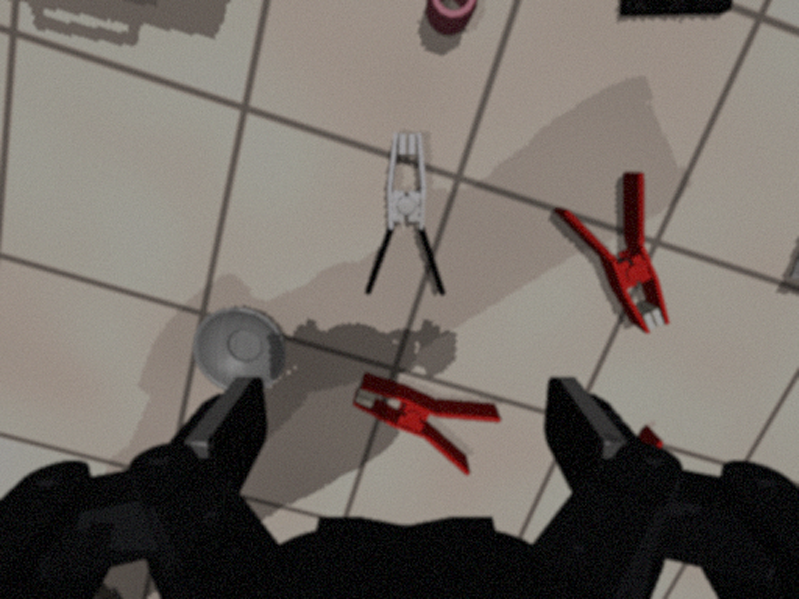

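The wrist view shows the clip upright in the frame: jaw tips at (408,132), pivot at (407,204), handle ends at (368,291) and (442,291). The red look-alike lies below at (355–500, 375–470), and the dish at (240,350).

Run:
```python
from h import *
s=1.5605
P=lambda u,v,z:atz("w4",u/s,v/s,z)
a=P(369,290,.024);b=P(441,290,.024);t=P(408,133,.024);m=(a+b)/2;pv=P(407,204,.02)
yy=np.arctan2(*(t-m)[1::-1]);X=np.array([np.cos(yy),np.sin(yy),0]);print(a,b,t,pv,np.linalg.norm(a-b),np.linalg.norm(t-m),np.degrees(yy))
g1=m+.014*X;g2=t-.097*X;g3=pv-.05*X;print(g1,g2,g3)
Y=np.array([-X[1],X[0],0])
g=(g1+g2+g3)/3
for n,q,z in(("red",(365,380),.024),("red",(497,410),.024),("red",(357,398),.0),("dish",(285,360),.0),("dish",(265,395),.02)):
    r=P(*q,z)-g;print(n,r@X,r@Y)
M2=np.c_[X,np.cross([0,0,-1],X),[0,0,-1]]
go([g[0],g[1],.06],M2);go([g[0],g[1],.004],M2);print(g)
```

```text
[ 0.44438698 -0.23631354  0.024     ] [ 0.45983695 -0.28601139  0.024     ] [ 0.55502092 -0.23118082  0.024     ] [ 0.51056016 -0.24441913  0.02      ] 0.05204399681314228 0.10718746529930792 16.243030209517237
[ 0.46555314 -0.2572465   0.024     ] [ 0.46189278 -0.25831291  0.024     ] [ 0.46255596 -0.25840475  0.02      ]
red -0.08328629162287993 0.029345079370766813
red -0.10705836498415183 -0.07339430915216573
red -0.1112437306993706 0.038023414264998466
dish -0.07824542317006361 0.0959379793991199
dish -0.09936654923670729 0.10775560156968561
shift [-0.0043  0.0008  0.1505] turn [ 0.  -0.   1.2]
shift [-0.0043  0.0008  0.2065] turn [ 0.  -0.   1.2]
[ 0.46333396 -0.25798805  0.02266667]
```

Request:
arm_command:
  commands: [-0.002, 0.001, 0.05, 0, 0, 1.2, 1, -0.002, 0.001, 0.1, 0, 0, 1.2, 1, -0.002, 0.001, 0.15, 0, 0, 1.2, 1, -0.002, 0.001, 0.17, 0, 0, 1.2, 1, -0.002, 0.001, 0.19, 0, 0, 1.2, 1, -0.002, 0.001, 0.205, 0, 0, 1.2, 1, -0.002, 0.001, 0.207, 0, 0, 1.2, 1, -0.002, 0.001, 0.207, 0, 0, 1.2, 1]

```text
t: 12.9
eef_pos: [0.4653, -0.2577, 0.0037]
tool_rot: [0.0, 0.99, 0.143, 0.0]
contact_force: [0.2, -0.3, 0.5]
gripper_width: 1.0
grasp_force: 0.0
```

Run:
```python
from h import *
y=np.radians(16.2);X=np.array([np.cos(y),np.sin(y),0]); M2=np.c_[X,np.cross([0,0,-1],X),[0,0,-1]]
o=get_obs();print(o["eef_pos"],o["contact_force"]);go([.4645,-.2577,.004],M2)
```

```text
[ 0.46527851 -0.25769497  0.00367328] [ 0.18181781 -0.32526968  0.46551364]
shift [-0.0007 -0.0002 -0.0003] turn [ 0.  -0.   0.2]
```

Request:
arm_command:
  commands: [0, 0, 0, 0, 0, 0, 0.5, 0, 0, 0, 0, 0, 0, 0.4, 0, 0, 0, 0, 0, 0, 0.3, 0, 0, 0, 0, 0, 0, 0.2, 0, 0, 0, 0, 0, 0, 0, 0, 0, 0, 0, 0, 0, 0, 0, 0, 0, 0, 0, 0, 0, 0, 0, 0, 0, 0, 0, 0]
  force: 40

```text
t: 13.7
eef_pos: [0.4665, -0.2587, 0.0054]
tool_rot: [0.001, 0.99, 0.143, 0.002]
contact_force: [-1.4, 0.5, 13.3]
gripper_width: 0.247
grasp_force: 38.5
```

Run:
```python
from h import *
snap("wrist","w5",s=1.56)
o=get_obs();print(o)
```

```text
{'t': 13.75, 'q': array([-0.05151803,  0.65868965,  0.57563042,  2.07781194, -0.65016774,
        0.58325096, -0.29786508]), 'joint_vel': array([-0.0001051 , -0.00093832, -0.00051354, -0.00061069,  0.00214307,
        0.00088807,  0.00070054]), 'joint_torque': array([-2.72192890e-01, -4.39230573e+01,  8.36902410e+00, -1.20429701e+01,
       -1.80333084e-01, -2.91204751e-01, -1.69331540e-02]), 'eef_pos': array([ 0.46651681, -0.25875864,  0.00544369]), 'tool_rot': array([0.00100605, 0.98977864, 0.14259775, 0.00176466]), 'contact_force': array([-1.43077329, -0.02863898, 13.26944522]), 'torque': array([ 0.04569   ,  0.23975662, -0.06610784]), 'grasp_force': 38.5325569435372, 'gripper_width': 0.24387808560243124}
```

View pics/w5.png

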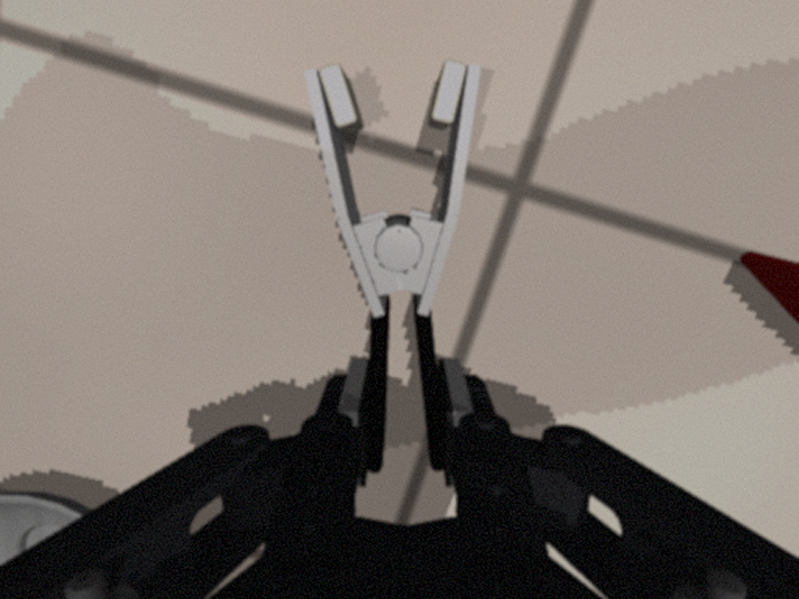

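The wrist view shows the clip held by both handles, straight and gaping: pads at (340,97) and (448,95), pivot at (398,248), nothing else between.

Run:
```python
from h import *
s=1.5605
p,M=tool()
for q,z in(((340,97),.024),((448,95),.024),((398,248),.02)):print((M.T@(atz("w5",q[0]/s,q[1]/s,z)-p)).round(4))
# card refine by two static cams: top corners
ps={}
for n,a,b in(("L",("side0",460,217),("scene0",410,322)),("R",("side0",480,252),("scene0",360,312))):
    ps[n]=tri((a[0],a[1]/s,a[2]/s),(b[0],b[1]/s,b[2]/s))
    print(n,ps[n])
y=np.radians(7.5);X=np.array([np.cos(y),np.sin(y),0]);Y=np.array([-X[1],X[0],0])
c=np.array([.6708,.0048,.108])
for e in(-1,1):
  for h in(0,.105):
    q=c+e*.0425*Y+[0,0,h];print(e,h,q,proj("side0",q)*s,proj("scene0",q)*s)
```

```text
[ 0.0868 -0.0156 -0.0183]
[ 0.0873  0.0108 -0.0182]
[ 0.0489 -0.0016 -0.0144]
L [0.65940584 0.0409729  0.20848353]
R [ 0.6691808  -0.04415157  0.19674842]
-1 0 [ 0.67634736 -0.03733641  0.108     ] [477.56145326 286.03522326] [359.76470706 363.7878664 ]
-1 0.105 [ 0.67634736 -0.03733641  0.213     ] [481.74266916 240.42875698] [358.09342539 307.28349668]
1 0 [0.66525264 0.04693641 0.108     ] [458.29001858 256.91375364] [407.80596261 381.19917961]
1 0.105 [0.66525264 0.04693641 0.213     ] [461.19611076 211.65698885] [409.61676834 323.44596809]
```

Request:
arm_command:
  commands: [0, 0, -0.02, 0, 0, 0, 0, 0, 0, -0.05, 0, 0, 0, 0, 0, 0, -0.09, 0, 0, 0, 0, 0, 0, -0.14, 0, 0, -8, 0, 0, 0, -0.17, 0, 0, -16, 0, 0.03, 0, -0.19, 0, 0, -24, 0, 0.06, 0, -0.19, 0, 0, -32, 0, 0.09, 0, -0.19, 0, 0, -40, 0]

```text
t: 14.55
eef_pos: [0.5528, -0.2316, 0.1951]
tool_rot: [0.001, 0.88, 0.475, 0.001]
contact_force: [-0.4, 0.2, 0.5]
gripper_width: 0.245
grasp_force: 39.4
```

```bash
cat >> h.py <<'E'
def card_target(back,z=.1654,c=(.6708,.0048)):
    y=np.radians(7.5);X=np.array([np.cos(y),np.sin(y),0]);Y=np.array([-X[1],X[0],0])
    M=np.c_[Y,X,[0,0,-1]]
    p=np.array([c[0],c[1],z])+Y*(-.0345-.0875-back)+.002*X
    p[2]=z; return p,M
E
python3 - <<'E'
from h import *
o=get_obs();print(o["q"].round(2),o["eef_pos"])
go(*card_target(.06));print(card_target(.06)[0])
E
```

```text
[-0.18  0.44  0.63  1.81 -0.31  0.98 -0.  ] [ 0.55277968 -0.23158049  0.19509522]
shift [0.1258 0.0894 0.0301] turn [  0.2  -0.  -40.7]
[ 0.69653866 -0.17538191  0.1654    ]
```

Request:
arm_command:
  commands: [0.0, 0.04, 0, 0, 0, -8, 0, 0.02, 0.06, 0, 0, 0, -16, 0, 0.04, 0.09, 0, 0, 0, -24, 0, 0.06, 0.09, 0.01, 0, 0, -32, 0, 0.09, 0.09, 0.02, 0, 0, -40, 0, 0.126, 0.09, 0.03, 0, 0, -40.7, 0, 0.126, 0.09, 0.03, 0, 0, -40.7, 0, 0.126, 0.09, 0.03, 0, 0, -40.7, 0]

```text
t: 15.35
eef_pos: [0.6961, -0.1753, 0.1631]
tool_rot: [-0.0, 0.661, 0.75, -0.0]
contact_force: [0.4, -1.1, -0.4]
gripper_width: 0.243
grasp_force: 39.4
```

Run:
```python
from h import *
o=get_obs();print(o["q"].round(2),o["eef_pos"],o["gripper_width"],o["t"])
go(*card_target(.06));go(*card_target(.0))
w=read_camera("wrist")["img"];c=read_camera("side")["img"];np.savez("pics/w6.npz",K=read_camera("wrist")["camera_matrix"],T=read_camera("wrist")["pose"])
a=cv2.resize(w,(400,300));b=cv2.resize(c[110:260,200:400],(400,300),interpolation=cv2.INTER_CUBIC)
sc=read_camera("scene")["img"];d=cv2.resize(sc[170:290,170:330],(400,300),interpolation=cv2.INTER_CUBIC)
cv2.imwrite("pics/w6.png",np.vstack([np.hstack([a,b]),np.hstack([d,d*0])])[:,:,::-1])
```

```text
[-0.1   0.64  0.41  1.52 -0.28  1.04  0.5 ] [ 0.69613024 -0.17533959  0.1630613 ] 0.24253888528508874 15.35
shift [-0.0001  0.0004 -0.0023] turn [-0.  -0.  -0.2]
shift [ 0.0599  0.0001 -0.0023] turn [-0.  -0.  -0.2]
```

View pics/w6.png

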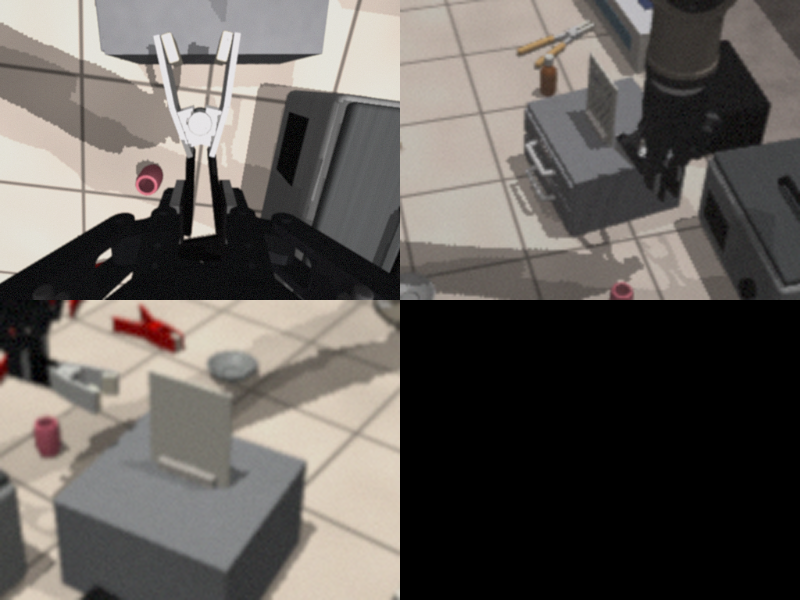

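The drawer is shut in the side and wrist panels and the clip gapes before the chest. The card's top corners are at scene px (229.6,198.8) and (262.8,207.2), and side px (296,137.5) and (307,156). I'll refine the card from these.

Run:
```python
from h import *
from scipy.optimize import least_squares
obs=[("scene0",229.6,198.8,-1),("scene0",262.8,207.2,1),("side0",296,137.5,1),("side0",307,156,-1)]
def f(x):
    Y=np.array([-np.sin(x[2]),np.cos(x[2]),0]);r=[]
    for n,u,v,e in obs:r+=list(proj(n,np.array([x[0],x[1],.213])+e*.0425*Y)-[u,v])
    return r
S=least_squares(f,[.67,.005,.13]);print(S.x,np.degrees(S.x[2]),S.fun.round(1))
# gripper (clip tips) check in same scene picture: tips crop (118,380-300),(98,408-300)
for u,v in((118,383),(99,408)):print("tip scene",atz("scene0",170+u/2.5,170+(v-300)/2.5,.171))
p,M=tool();print("expected mouth",p+M@[.0875,-.002,-.0076],M@[0,1,0])
```

```text
[0.66936735 0.00345883 0.11323616] 6.487954137217294 [-0.  -2.5 -0.6 -0.3 -0.6 -1.6  1.1 -1.5]
tip scene [ 0.66616748 -0.08583398  0.171     ]
tip scene [ 0.70877339 -0.07197628  0.171     ]
expected mouth [ 0.68285494 -0.09190256  0.17167012] [9.92551681e-01 1.21823543e-01 4.30412939e-04]
```

Request:
arm_command:
  commands: [0.01, 0, -0.002, 0, 0, 0, 0, 0.02, 0, -0.002, 0, 0, 0, 0, 0.03, 0, -0.002, 0, 0, 0, 0, 0.03, 0, -0.002, 0, 0, 0, 0]

```text
t: 16.0
eef_pos: [0.6925, -0.1436, 0.1653]
tool_rot: [-0.001, 0.66, 0.751, 0.001]
contact_force: [-0.2, -0.8, -1.0]
gripper_width: 0.243
grasp_force: 39.4
```

Request:
arm_command:
  commands: [0.01, 0, 0, 0, 0, 0, 0, 0.02, 0, 0, 0, 0, 0, 0, 0.028, 0, 0, 0, 0, 0, 0, 0.028, 0, 0, 0, 0, 0, 0]

```text
t: 16.4
eef_pos: [0.6889, -0.1169, 0.1653]
tool_rot: [-0.0, 0.661, 0.751, 0.0]
contact_force: [1.0, -0.1, -1.3]
gripper_width: 0.249
grasp_force: 39.4
```

Run:
```python
from h import *
o=get_obs();print(o["q"].round(2),o["eef_pos"],o["gripper_width"],o["t"],o["contact_force"],o["torque"])
go(*card_target(.0))
p,M=tool()
W=read_camera("wrist");w=W["img"]
np.savez("pics/w7.npz",K=W["camera_matrix"],T=W["pose"])
y=np.radians(7.5);X=np.array([np.cos(y),np.sin(y),0]);Y=np.array([-X[1],X[0],0]);c=np.array([.67,.004,0])-.0425*Y
for z in(.12,.171,.2,.213):print(z,proj("w7",c+[0,0,z]).round(1),proj("scene0",c+[0,0,z]).round(1))
S=lambda n,x0,y0,x1,y1:cv2.resize(read_camera(n)["img"][y0:y1,x0:x1],(400,300),interpolation=cv2.INTER_CUBIC)
a=S("scene",185,165,265,225);b=S("side",250,120,350,195)
t=cv2.resize(w[0:150,156:356],(800,600)) [:, :]
t=cv2.resize(w[0:150,156:356],(400,300),interpolation=cv2.INTER_CUBIC);u=cv2.resize(w,(400,300))
cv2.imwrite("pics/w7.png",np.vstack([np.hstack([a,b]),np.hstack([t,u])])[:,:,::-1])
```

```text
[-0.19  0.6   0.41  1.57 -0.27  1.02  0.42] [ 0.68894852 -0.1168724   0.16531502] 0.24871620572350364 16.4 [ 1.0125106  -0.12168526 -1.29368574] [-0.07824478  0.0114529   0.01464371]
shift [ 0.001  -0.0001 -0.0001] turn [-0.  -0.1 -0.2]
0.12 [252.4  88.1] [230.4 228.9]
0.171 [249.8  81.5] [229.9 211.7]
0.2 [247.3  75. ] [229.6 201.4]
0.213 [245.7  70.7] [229.4 196.7]
```

View pics/w7.png

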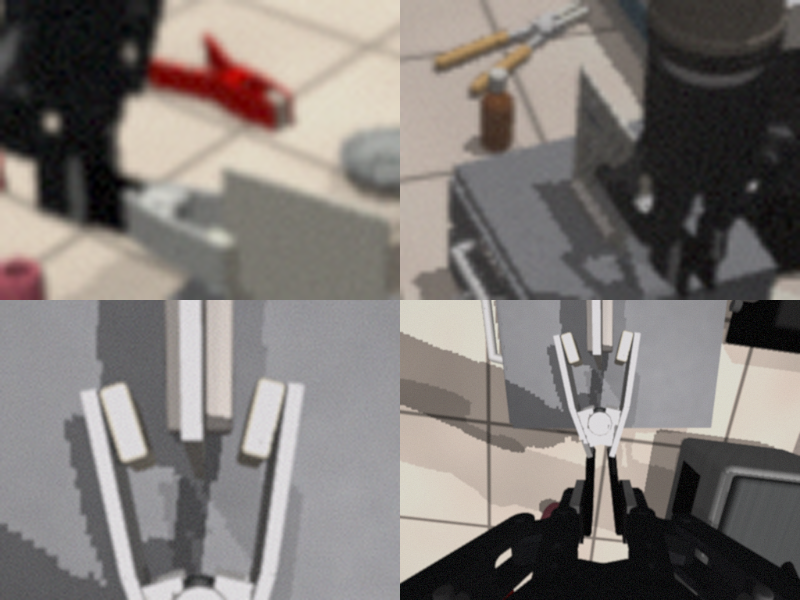

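The last view shows the card edge centred between the gaping pads, already at the pads' rear end, with clearance on both sides. I'll go 5 mm deeper and settle.

Request:
arm_command:
  commands: [0.003, 0, 0, 0, 0, 0, 0, 0.005, 0, 0, 0, 0, 0, 0, 0.005, 0, 0, 0, 0, 0, 0, 0.005, 0, 0, 0, 0, 0, 0, 0.005, 0, 0, 0, 0, 0, 0]

```text
t: 17.05
eef_pos: [0.6882, -0.1145, 0.1655]
tool_rot: [0.0, 0.662, 0.75, 0.0]
contact_force: [-0.7, 0.7, -0.9]
gripper_width: 0.244
grasp_force: 39.4
```

Run:
```python
from h import *
o=get_obs();print(o["eef_pos"],o["gripper_width"],o["contact_force"],o["grasp_force"],abs(o["joint_vel"]).max(),o["t"])
go(*card_target(0))
if np.linalg.norm(o["contact_force"])<4 and o["gripper_width"]<.27: print(hand_in())
```

```text
[ 0.68821436 -0.11448437  0.165493  ] 0.24406159137748873 [-0.66031113  0.72298472 -0.94713298] 39.37601139929029 0.0016822817827444568 17.05
shift [-0.0015  0.0003  0.0001] turn [ 0.   0.  -0.4]
the job is handed in; nothing more can be done
None
```

The spring is in the upper drawer, the drawer is pushed shut to its stop, and I handed the job in at 17 s with the clip held wide open around the card's right edge, apparently touching nothing (under 2 N at the wrist).

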